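# Wedge a rubber heel blank tight in the gluing jig

### The arm

A 7-joint arm with a two-finger parallel gripper is mounted at the origin on the work surface. World frame = base frame: x ahead of the robot, y to its left, z up, the work surface at z = 0. Lengths are in mm, angles in rad, forces in N, time in s.
With the tool pointing down it reaches from about 400 to 900 mm from the base axis. Payload 5.6 kg.
Tool frame: the origin (TCP) lies midway between the tips of the shut fingers; the grasp point (between the pads) lies 19 mm behind it; z points along the fingers, y is the line along which they close (so a half turn about z gives the same grasp; the last joint's range is limited). The gripper opens to 92 mm and grips with 3 to 60 N. Pads are 20 mm wide; open, the fingers measure 128 mm over their backs; the gripper's body (75 mm by 189 mm) begins 69 mm behind the grasp point.
Start: joints at [1.233, 0.468, -0.012, 1.603, 0.006, 1.071, -0.056], TCP at [188.815, -621.979, 214.592] pointing down, gripper open.
Joint ranges: [-2.53, 2.53], [-0.31, 2.02], [-1.57, 1.55], [0.28, 2.44], [-1.29, 4.43], [0.15, 1.84], [-2.92, 2.92]. Speed limits (rad/s): [2.57, 2.57, 3.14, 3.14, 3.14, 3.14, 3.14].

### API

Orientations are given as a rotation vector (axis times angle).
In Python, from cell import robot, grip, kin, viewer gives the robot as it stands. Calls block until the motion is done:
- robot.movep(position, orientation): joint-space move of the TCP to a pose.
- robot.servo_line(position, feed=150, rotation=None): straight line of the TCP; rotation=None keeps the orientation; feed is the mean speed in mm/s.
- robot.goto_joints(angles): joint-space move.
- grip(opening, newtons=None): opening from 0.0 (shut) to 1.0 (fully open); newtons is the grip in N (None keeps the last); returns when the fingers have stopped.
- robot.hold(seconds).
- kin.ik(position, orientation): joint angles nearest the present ones, or None.
- robot.observe(): the state.
- viewer.read_camera(name): name is "scene" or "top"; returns the picture (480x640x3 uint8, red, green, blue); there is no depth.
- viewer.camera_info(name): a dict with "camera_matrix" (3x3 intrinsics, pixels), "k1" (the pictures are not rectified: a ray, as slopes to the right and down, at radius r is drawn at 1 + k1 r^2 times it, then the intrinsics apply), "R" (3x3) and "t" (3): a world point X has camera coordinates R X + t. Camera axes: x right, y down, z forward; pixel columns grow to the right and rows downward; lengths in mm; the calibration is good to about 2 mm. A picture is of the moment at which its call begins. camera_info takes no time and is no camera call.
A pose or a line that the arm cannot do raises robot.IKError and nothing moves.
- robot.job_done(): hands the job in; it is judged then, once.
Trained networks look in the newest picture that a camera, given by its name, has taken for a name from the list of things; names that differ only in an ending like _2 or _b are one class to them, and where a whole thing is asked for, a point or a joint stands for the part that bears it (a point fixed in the world has none). Each returns a list of dicts, best first, with "confidence" (0 to 1); they miss things now and then, are a little off and sometimes report something else, mostly with a low value. They report only what shows in the picture. A call takes as long as a camera call. They do not tell look-alikes from the thing itself.
- viewer.silhouettes(name, camera): "mask" (480x640 bool, what is visible of it).
- viewer.pinpoint(name, camera): "at" ([x, y, z] in mm, in the coordinates of the camera as it stood for that picture, good to about 4 mm: a listed point, or the origin of a listed thing).
The state is a dict: "t": time; "joints": joint angles; "joint_velocities": joint speeds; "joint_torque": joint torques, N m; "tcp_pos": TCP position; "tcp_rot": TCP orientation; "contact_force": force on the tool from outside, world axes, zero at the start; "wrist_torque": the same for the moment, N m; "grip_width": opening from 0.0 (shut) to 1.0 (fully open); "grip_force": force on a finger pad.
Only numpy, scipy, OpenCV 4.12 (cv2) and the standard library are available. Lean on these libraries where they do the work, as an engineer would, in place of code of your own. Each camera call takes 0.05 s, during which the arm holds its last target. There are 200 camera calls.

### The job

A black rubber heel blank lies loosely in the shoe repairer's gluing jig and has to be held tight against the fence while it bonds. First slide the jig's jaw by its upright handle away from the fence, fully back to its stop; then take the wooden wedge standing on the bench and push it upright, tip down, into the gap between blank and jaw, at a place clear of the steel pad on the jaw (at the pad the gap is too narrow), until it is wedged in firmly and the blank is pressed flush and square against the fence. Finish while still gripping the wedge and pressing it down, do not let go, and leave the tin, hammer and brush alone.

Things in the scene. Friction and masses are not known exactly. Their poses are not given: they have to be found in the camera images.
- jig: gluing jig fixed to the bench: plywood bed 205 (x) by 170 (y) by 15 mm. Origin: on the bench, under the middle of the 50 mm gap left when the blank is flush and the jaw at its stop. x points from fence to jaw, away from the robot, z up. Here the fence face is at x = -80 mm, the jaw's face at x = +25 mm when at its stop, a dark steel cross bar behind it. Jig, blank and wedge are waxed, slippery
- fence: the jig's fixed wooden fence at the robot's end of the bed, 22 mm thick (x), 160 mm wide (y), its top 65 mm above the bench. Origin: centre of its underside, at jig x = -91 mm, z = 15 mm; axes as the jig's. Its face towards the blank lies 11 mm from its origin along +x
- jaw (a joint): travel of the sliding jaw along the jig's +x, in m: 0 = nearest to the fence, 0.030 = hard against its stop. Starts between 0.004 and 0.016, sliding friction about 3 N, stays where it is left. The jaw is a wooden block 45 mm long (x) and 130 mm wide (y), its top 55 mm above the bench
- handle (a point): middle of the top edge of the jaw's handle, 95 mm above the bench: a dark steel upright plate 16 mm thick (jig x), 50 mm wide (jig y), rising from the jaw's top at 55 mm to 95 mm. It stands 25 mm behind the jaw's face and moves with the jaw; axes as the jig's
- pad_top (a point): centre of the top of the steel pad fixed on the jaw's face: it sticks out 16 mm towards the fence, is 30 mm wide (jig y), its top 55 mm above the bench. It may sit up to 30 mm left or right of the jaw's middle and moves only with the jaw; axes as the jig's. With the jaw at its stop the gap at the pad is at most 34 mm, elsewhere 45 to 50 mm
- blank: black rubber heel blank, a loose block 55 mm (x) by 120 mm (y) by 40 mm high, about 0.28 kg, lying on the bed between fence and jaw, 2 to 5 mm off the fence and slightly askew; top 55 mm above the bench. Origin: centre of its underside; axes nearly the jig's. Flush on the fence its origin is at jig x = -52.5 mm
- wedge: loose pale wooden wedge, 0.09 kg, standing on its tip on the bench, 92 mm high, 34 mm wide (y). Thickness (x) 28 mm at the tip, 43 mm at 8 mm height, growing on both sides to 58 mm at 50 mm; above, a grip stem 26 (x) by 34 mm (y). Origin: centre of the tip's underside, z up. Same turned half round. In the jig its x lies along the jig's x; fully wedged, its tip stays about 10 mm above the bed
- tin: bystander: glue tin, 90 mm across, 110 mm high. Origin: centre of its underside
- hammer: bystander: hammer lying on the bench, 260 mm long along its x. Origin on its underside
- brush: bystander: shoe brush lying bristles down, 150 x 50 x 40 mm. Origin: centre of its underside
Mind the look-alikes: they are no part of the job. Of the things like the wedge, leave any that is blue; of the rest the larger one is meant. Leave any orange look-alike of the blank alone.

How it is judged (in metres and radians):
On the way, in this order (a step that is already met when the one before it is completed fails the run):
1. the jaw is slid back to its stop (within 2 mm) (value of joint jaw above 0.028 m), for 0.2 s.
2. the wedge's tip has entered the gap between blank and jaw, at least 10 mm below their tops (z of wedge in the frame of jig below 0.045 m and x of wedge in the frame of jig between -0.02 and 0.02 m and y of wedge in the frame of jig between -0.065 and 0.065 m and value of joint jaw above 0.027 m), for 0.1 s.
At the end, for the whole second after the job is handed in: Jaw within 2 mm of its stop; wedge upright (within 8 degrees), its tip at least 20 mm below the tops of blank and jaw, squeezed between them; blank lying on the bed, within 2 mm of the fence and 0.03 rad of square, pressed on the fence with more than 2 N; the fingers still on the wedge (value of joint jaw above 0.028 m and z of wedge in the frame of jig below 0.035 m and x of wedge in the frame of jig between -0.012 and 0.012 m and y of wedge in the frame of jig between -0.065 and 0.065 m and angle between wedge's own z axis and vertical below 0.14 rad and x of blank in the frame of jig below -0.0505 m and z of blank in the frame of jig between 0.012 and 0.019 m and angle between the x axis of blank and the x axis of jig, either way round below 0.03 rad and contact force between blank and fence above 2 N and contact force between wedge and blank above 2 N and contact force between the fingers and wedge above 2 N and linear speed of wedge below 0.02 m/s); the arm keeps its last pose, push and grip.
It fails at once if the tin, hammer or brush is moved more than 30 mm (distance of any of tin, hammer, brush from where it was at the start of the episode above 0.03 m).
It also fails if it takes over 58 s, if anything falls off the work surface, if the arm or the gripper's body presses on something with over 40 N, if the wrist force passes 120 N, or if a joint passes its speed limit or range.

## Working session

There is one attempt and no reset: what is moved stays moved. The work goes in short steps, each a Python script; the robot and the scene stay as the last script left them, time stands still between calls to the robot, and variables do not carry over. Pictures are saved under pics/ and viewed, at most 10 in all, crops included, and the job is handed in when it is done.

```bash
mkdir -p pics; ls; cat > h.py <<'E'
import numpy as np, cv2
from cell import robot, grip, kin, viewer
def info(c):
    i=viewer.camera_info(c); return np.array(i["camera_matrix"]),i["k1"],np.array(i["R"]),np.array(i["t"]).ravel()
def proj(X,c):
    K,k,R,t=info(c); p=np.atleast_2d(X)@R.T+t; s=p[:,:2]/p[:,2:]; s=s*(1+k*(s**2).sum(1,keepdims=True)); return s@K[:2,:2].T+K[:2,2]
def ray(uv,c):
    K,k,R,t=info(c); p=cv2.undistortPoints(np.array(uv,float).reshape(-1,1,2),K,np.array([k,0,0,0.])).reshape(-1,2)
    d=np.c_[p,np.ones(len(p))]@R; return -R.T@t,d
def onz(uv,c,z):
    o,d=ray(uv,c); return o+d*((z-o[2])/d[:,2])[:,None]
def tri(u1,c1,u2,c2):
    o1,d1=ray(u1,c1);o2,d2=ray(u2,c2); A=np.c_[d1[0],-d2[0]]; s=np.linalg.lstsq(A,o2-o1,rcond=None)[0]
    a,b=o1+s[0]*d1[0],o2+s[1]*d2[0]; return (a+b)/2,np.linalg.norm(a-b)
def w(at,c):
    K,k,R,t=info(c); return R.T@(np.array(at)-t)
E
python3 - <<'E'
from h import *
np.set_printoptions(precision=1,suppress=True)
for c in("scene","top"):
    im=viewer.read_camera(c); cv2.imwrite(f"pics/{c}0.png",im[:,:,::-1])
    K,k,R,t=info(c); print(c,K[0,0],k,-R.T@t,R[2])
    for n in("jig","fence","jaw","handle","pad_top","blank","wedge","tin","hammer","brush"):
        for d in viewer.pinpoint(n,c):
            p=w(d["at"],c); print(n,round(d["confidence"],2),p,proj(p,c)[0])
s=robot.observe(); print(s["t"],s["tcp_pos"],s["tcp_rot"])
E
```

```text
pics
scene 434.9022538871319 -0.019135871347900648 [1123.3 -362.6  788.6] [-0.6  0.4 -0.7]
jig 0.97 [515.3  18.1  -1.4] [310.4 255.2]
fence 0.82 [435.7 -17.2  13.8] [281.1 237.3]
fence 0.41 [469.9   1.4  12.7] [294.7 242.8]Traceback (most recent call last):
  File "<stdin>", line 7, in <module>
ValueError: it knows: blank, brush, fence, hammer, handle, jig, pad_top, tin, wedge
```

```bash
python3 - <<'E'
from h import *
np.set_printoptions(precision=1,suppress=True)
for c in("scene","top"):
    im=viewer.read_camera(c); cv2.imwrite(f"pics/{c}0.png",im[:,:,::-1]); np.save(f"{c}0.npy",im)
    K,k,R,t=info(c); print(c,K[0,0],k,-R.T@t,R[2])
    for n in("jig","fence","handle","pad_top","blank","wedge","tin","hammer","brush"):
        for d in viewer.pinpoint(n,c):
            p=w(d["at"],c); print(n,round(d["confidence"],2),p,proj(p,c)[0])
s=robot.observe(); print(s["t"],s["tcp_pos"],s["tcp_rot"])
E
```

```text
scene 434.9022538871319 -0.019135871347900648 [1123.3 -362.6  788.6] [-0.6  0.4 -0.7]
jig 0.96 [516.9  20.6  -5. ] [311.6 256.1]
fence 0.75 [434.2 -12.7  11.4] [282.4 236.9]
handle 0.88 [543.3  36.6  98.1] [323.4 229.9]
pad_top 0.49 [513.6  23.5  55.9] [311.6 237.5]
blank 0.73 [456. 242.   4.] [367.5 206.5]
blank 0.68 [466.5   3.3  15.2] [294.6 241. ]
wedge 0.89 [ 453.3 -235.7   -4. ] [203.6 284.7]
wedge 0.69 [ 357.  -177.3    0.1] [209.6 248. ]
wedge 0.61 [ 537.2 -276.5    2.9] [201.  316.6]
tin 0.67 [ 720.6 -323.5   -1.9] [217.4 397.6]
hammer 0.78 [387.8 373.8   1.4] [388.3 177.9]
brush 0.86 [691.9 398.8   3.4] [472.5 235. ]
top 464.3972808042828 -0.0861270488339097 [ 483.    45.2 1073.2] [ 0.1 -0.  -1. ]
fence 0.79 [434.2 -18.4  12.9] [335.8 292.4]
handle 0.65 [547.9  38.6  91.4] [310.4 240.6]
pad_top 0.51 [517.9  26.9  53.2] [315.8 255.4]
blank 0.89 [455.4 239.8   3.6] [223.  284.4]
blank 0.79 [464.6   5.2  19.6] [325.4 279.3]
wedge 0.84 [ 453.1 -238.    -2.5] [429.1 282.4]
wedge 0.75 [ 361.7 -175.5    1.1] [403.8 322.5]
wedge 0.68 [ 542.6 -275.3    3. ] [444.4 243.9]
wedge 0.62 [466.9   4.8  17.2] [325.5 278.2]
tin 0.76 [ 724.4 -317.9    1.3] [459.3 167.5]
hammer 0.83 [389.8 371.8   1.4] [166.2 313.5]
hammer 0.27 [694.5 393.6   2.2] [157.6 182.3]
brush 0.74 [693.4 393.   -0.7] [158.2 183. ]
1.15 [ 188.8 -622.   214.6] [ 3.1  0.5 -0. ]
```

View pics/scene0.png

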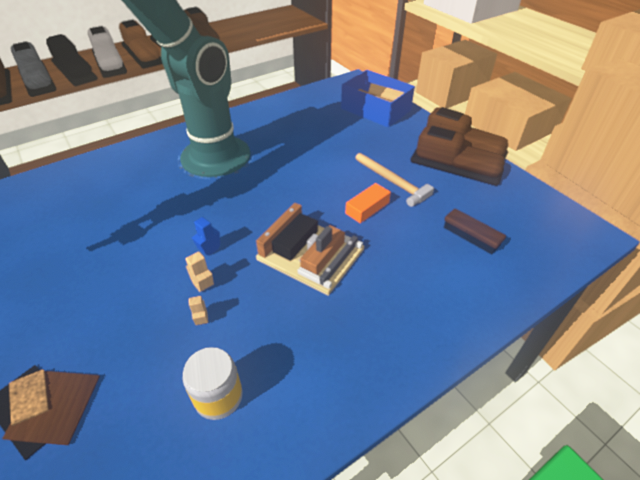

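View pics/top0.png

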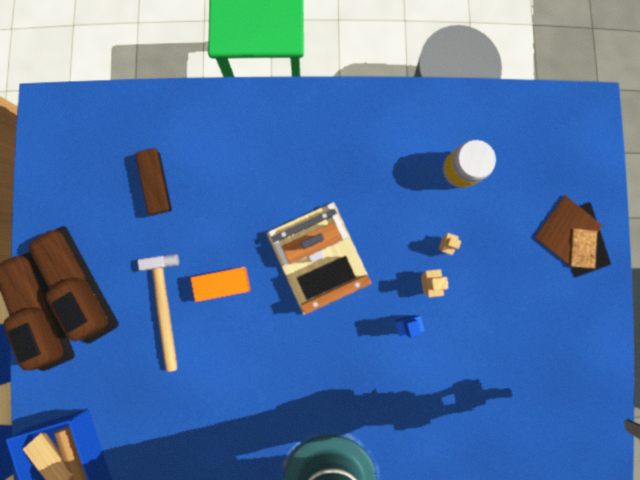

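```bash
cat >> h.py <<'E'
from scipy.optimize import minimize
def box(x0,x1,y0,y1,z0,z1): return np.array([[x,y,z] for x in(x0,x1) for y in(y0,y1) for z in(z0,z1)],float)
def wedge_parts():
    return [np.vstack([box(-14,14,-17,17,0,0),box(-21.5,21.5,-17,17,8,8)]),np.vstack([box(-21.5,21.5,-17,17,8,8),box(-29,29,-17,17,50,50)]),box(-13,13,-17,17,50,92)]
FENCE=[box(-11,11,-80,80,0,50)]; BLANK=[box(-27.5,27.5,-60,60,0,40)]
def place(P,q,z): 
    c,s=np.cos(q[2]),np.sin(q[2]); return P@np.array([[c,s,0],[-s,c,0],[0,0,1]])+[q[0],q[1],z]
def render(parts,q,z,c,S=4):
    m=np.zeros((480*S,640*S),np.uint8)
    for P in parts:
        cv2.fillConvexPoly(m,cv2.convexHull((proj(place(P,q,z),c)*S+S/2).astype(np.int32)),255)
    return cv2.resize(m,(640,480),interpolation=cv2.INTER_AREA)/255.
def fit(parts,z,masks,q0):
    q0=np.array(q0,float)
    def cost(v):
        q=q0+v*[5,5,.1]; e=0
        for c,m in masks.items():
            r=render(parts,q,z,c); e+=1-np.minimum(r,m).sum()/np.maximum(r,m).sum()
        return e
    best=min((minimize(cost,np.array(v,float),method="Nelder-Mead",options=dict(initial_simplex=np.array(v)+np.vstack([np.zeros(3),np.eye(3)*1.5]),xatol=.02,fatol=1e-4,maxiter=150)) for v in((0,0,0),(0,0,2.),(0,0,-2.))),key=lambda r:r.fun)
    return q0+best.x*[5,5,.1],best.fun
def mask(n,c,near):
    u=proj(np.array([near],float),c)[0]; L=[]
    for d in viewer.silhouettes(n,c):
        m=d["mask"]; yx=np.argwhere(m); 
        if len(yx): L.append((np.hypot(*(yx.mean(0)[::-1]-u)),m))
    L.sort(key=lambda a:a[0]); return L[0][1] if L and L[0][0]<25 else None
E
python3 - <<'E'
from h import *
np.set_printoptions(precision=3,suppress=True)
yaw=np.arctan2(36,82)
for n,parts,z,q0,h in(("fence",FENCE,15,(434.5,-16,yaw),40),("blank",BLANK,15,(465.5,4,yaw),40),("wedge",wedge_parts(),0,(453,-237,0.2),45)):
    M={c:m for c in("scene","top") if (m:=mask(n,c,[q0[0],q0[1],h])) is not None}
    print(n,list(M),[int(m.sum()) for m in M.values()])
    for sub in(list(M),)+(tuple([c] for c in M) if len(M)>1 else ()):
        q,e=fit(parts,z,{c:M[c] for c in sub},q0); print("  ",sub,q,e)
    np.savez(f"m_{n}.npz",**M)
a=np.load("top0.npy");s=np.load("scene0.npy")
R=lambda im,x,y,w_,h_,W,H:cv2.resize(im[y:y+h_,x:x+w_],(W,H),interpolation=cv2.INTER_CUBIC)
out=np.vstack([np.hstack([R(a,255,195,130,130,400,400)[:300],R(s,250,195,130,98,400,300)]),np.hstack([R(a,380,225,100,75*1+35,273,300),R(s,170,210,90,125,216,300),np.zeros((300,311,3),np.uint8)])])
cv2.imwrite("pics/crop.png",out[:,:,::-1])
E
```

```text
fence ['scene', 'top'] [777, 823]
   ['scene', 'top'] [433.544 -15.37    0.421] 0.43961016857477764
   ['scene'] [429.456 -15.717   0.453] 0.31013396486515143
   ['top'] [434.229 -15.469   0.415] 0.0963698915578255
blank ['scene', 'top'] [1287, 1374]
   ['scene', 'top'] [470.146   4.482   0.417] 0.12729823678101115
   ['scene'] [467.04    5.372   0.454] 0.06441700896597091
   ['top'] [470.512   4.271   0.413] 0.034698660714285845
wedge ['scene', 'top'] [687, 589]
   ['scene', 'top'] [ 453.869 -237.011    0.046] 0.14493683386650158
   ['scene'] [ 452.13  -236.918    0.063] 0.05685595078141559
   ['top'] [ 454.707 -236.957    0.082] 0.0720670462706473
```

View pics/crop.png

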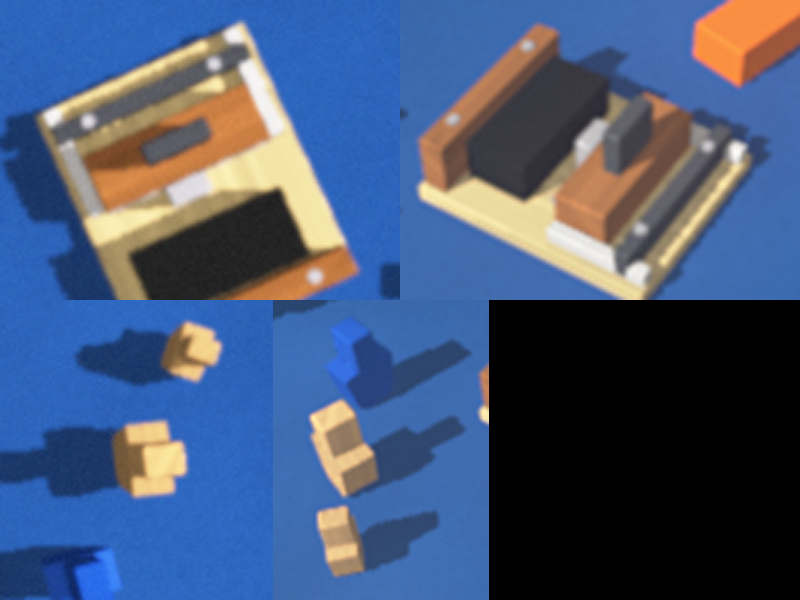

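Crop: of the three wedge-like things in the top view, (407,325) is blue, (450,243) is pale but small, and (433,283) is pale and larger. So (433,283) is the wedge, at world (453,-237). The handle is at about (310,241) and the pad sits near the jaw's middle, so the clear place is at jig y≈-40. First move: grip the handle and drag the jaw back.

```bash
cat >> h.py <<'E'
from scipy.spatial.transform import Rotation as Ro
def down(phi,p):
    L=[]
    for f in(phi,phi+np.pi):
        c,s=np.cos(f),np.sin(f); r=Ro.from_matrix(np.array([[-s,c,0],[c,s,0],[0,0,-1.]])).as_rotvec(); q=kin.ik(list(p),list(r))
        if q is not None: L.append((abs(q[6]),list(r)))
    return min(L,key=lambda a:a[0])[1]
def st(tag=""):
    s=robot.observe(); print(tag,"t%.2f"%s["t"],np.round(s["tcp_pos"],1),"F",np.round(s["contact_force"],1),"gw %.3f gf %.1f"%(s["grip_width"],s["grip_force"]),flush=True); return s
YAW=.415; EX=np.array([np.cos(YAW),np.sin(YAW),0]); EY=np.array([-np.sin(YAW),np.cos(YAW),0])
E
python3 - <<'E'
from h import *
H=np.array([545.6,37.6,0])
r=down(YAW,H+[0,0,66]); 
robot.movep(list(H+[0,0,170]),r); st("above")
robot.servo_line(list(H+[0,0,66]),feed=120); st("at")
grip(0.0,25); p=np.array(st("gripped")["tcp_pos"])
d=0
while d<32:
    d+=10 if d<8 else 3
    robot.servo_line(list(p+EX*d),feed=40); s=st(d)
    if np.linalg.norm(s["contact_force"][:2])>14: break
robot.hold(.25); st()
im=viewer.read_camera("top"); np.save("top1.npy",im)
for c in("top","scene"):
    if c=="scene": viewer.read_camera(c)
    for n in("handle","pad_top"):
        for x in viewer.pinpoint(n,c): print(c,n,x["confidence"],w(x["at"],c))
E
```

```text
above t4.10 [545.8  36.3 169.9] F [ 0.1  0.5 -0.3] gw 0.995 gf 0.0
at t5.12 [546.2  37.8  66.6] F [-0.1 -0.  -0.5] gw 1.003 gf 0.0
gripped t6.25 [546.   37.8  66.1] F [ 0.8 -0.1 -1.2] gw 0.172 gf 25.0
10 t6.66 [555.7  42.1  66.1] F [-0.3 -0.1  0.1] gw 0.170 gf 25.0
13 t6.91 [558.   43.1  66. ] F [-1.5 -0.4  1.7] gw 0.173 gf 25.0
16 t7.16 [559.9  44.   66. ] F [-4.4 -1.3  5.1] gw 0.173 gf 25.0
19 t7.41 [559.9  43.9  65.9] F [-13.   -4.2  13.2] gw 0.169 gf 25.0
22 t7.66 [559.9  43.9  65.7] F [-19.6  -6.7  19. ] gw 0.172 gf 25.0
 t7.91 [559.9  43.9  65.7] F [-19.1  -7.   20.4] gw 0.178 gf 25.0
top handle 0.48 [ 720.48302531 -318.56489312   -2.29530627]
scene handle 0.84 [558.54979118  42.45527551  95.55456107]
scene pad_top 0.45 [526.71436942  32.16258201  58.23678539]
```

```bash
python3 - <<'E'
from h import *
p=np.array([546.,37.8,66.1])
robot.servo_line(list(p+EX*15.8),feed=40); st()
grip(1.0); robot.servo_line([560,44,190],feed=250); st("up")
W=np.array([453.5,-237,0]); r=down(.065,W+[0,0,53])
robot.movep(list(W+[0,0,160]),r); st("above wedge")
viewer.read_camera("scene")
for x in viewer.pinpoint("handle","scene"): print(x["confidence"],w(x["at"],"scene"))
robot.servo_line(list(W+[0,0,53]),feed=120); st("at")
grip(0.0,60); st("gripped")
robot.servo_line(list(W+[0,0,190]),feed=150); st("lift")
im=viewer.read_camera("scene"); cv2.imwrite("pics/lift.png",cv2.resize(im[160:340,130:370],(800,600))[:,:,::-1])
E
```

```text
t8.51 [559.9  43.9  65.9] F [-3.9 -0.9  3.2] gw 0.174 gf 25.0
up t10.33 [559.3  43.4 189. ] F [-0.3 -0.3 -0.4] gw 0.995 gf 0.0
above wedge t11.49 [ 454.4 -235.5  159.9] F [ 0.3  0.5 -0. ] gw 1.000 gf 0.0
0.75 [558.51430219  40.90354456  95.69903104]
at t12.63 [ 454.1 -237.1   53.6] F [-0.6 -0.8  0.4] gw 0.997 gf 0.0
gripped t13.64 [ 453.4 -237.    53.1] F [-0.7 -0.3  1.2] gw 0.283 gf 62.0
lift t14.71 [ 452.8 -236.8  189.1] F [-0.3  0.6 -2.4] gw 0.281 gf 62.0
```

View pics/lift.png

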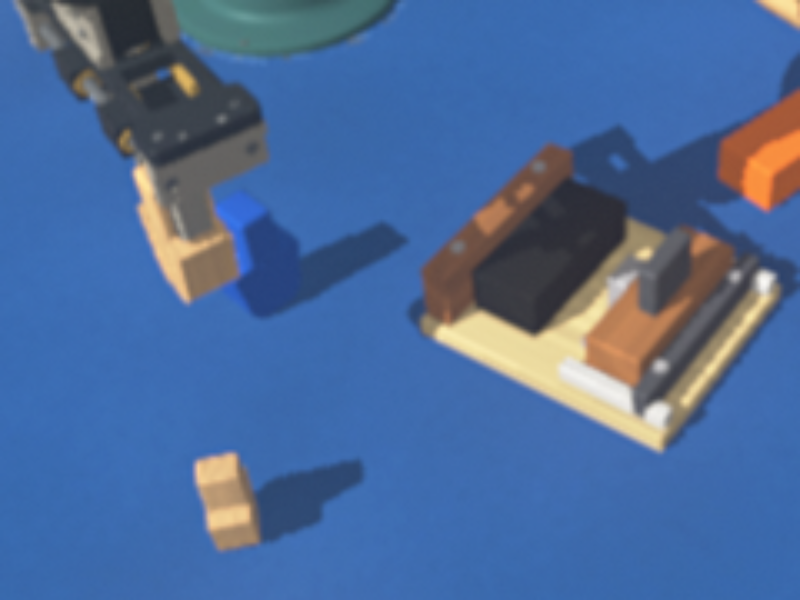

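The picture shows the pale larger wedge upright in the fingers at (185,230), and the small one still at (228,500). The jaw is against its bar, with the wide clear gap to the near (-y) side of the pad. Now insert.

```bash
python3 - <<'E'
from h import *
O=np.array([514.15,23.75,0]); T=O+EX*0.5-EY*39
r=down(YAW,T+[0,0,80])
robot.movep(list(T+[0,0,150]),r); robot.hold(.2); st("above")
robot.servo_line(list(T+[0,0,112]),feed=80); robot.hold(.3); s=st("tip60")
im=viewer.read_camera("top"); cv2.imwrite("pics/top_ins.png",cv2.resize(im[190:325,250:385],(600,600))[:,:,::-1])
im=viewer.read_camera("scene"); cv2.imwrite("pics/sc_ins.png",cv2.resize(im[190:310,230:390],(800,600))[:,:,::-1])
E
```

```text
above t15.92 [530.4 -13.8 150.1] F [-0.1  0.1 -0.6] gw 0.282 gf 62.0
tip60 t16.84 [530.6 -11.8 112.4] F [ 0.2  0.7 -0.5] gw 0.283 gf 62.0
```

View pics/sc_ins.png

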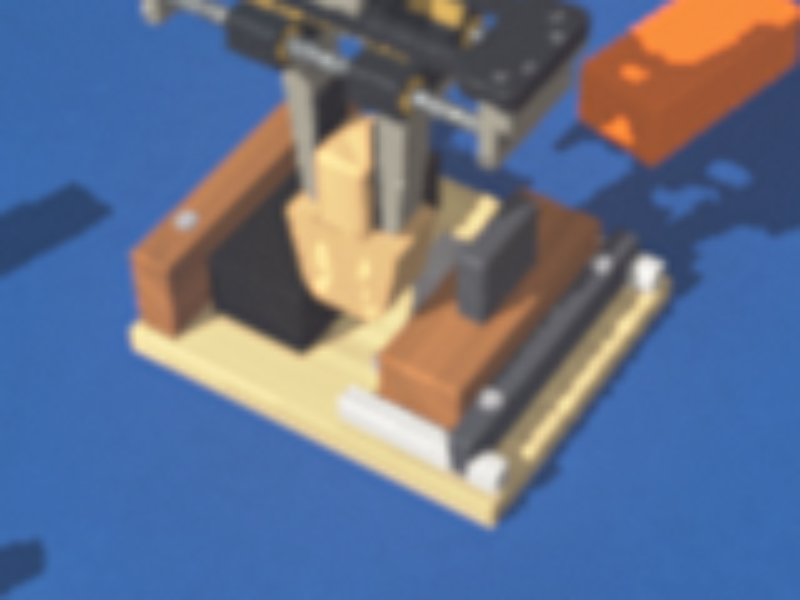

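The view shows the wedge (350,260) upright above the gap, on the near side of the pad and aligned with the jig. Descend while watching the forces.

```bash
python3 - <<'E'
from h import *
O=np.array([514.15,23.75,0]); T=O+EX*0.5-EY*39
for z in list(range(108,84,-4))+list(range(84,60,-2)):
    robot.servo_line(list(T+[0,0,z]),feed=30); s=st(z); F=np.array(s["contact_force"])
    if F[2]>28 or np.linalg.norm(F[:2])>25: break
E
```

```text
108 t17.23 [530.1 -11.8 107.7] F [ 0.2  0.6 -1.5] gw 0.279 gf 62.0
104 t17.51 [530.1 -11.7 103.7] F [ 0.2 -0.2 -1.3] gw 0.279 gf 62.0
100 t17.79 [530.2 -11.7  99.8] F [-0.1  0.3 -0.7] gw 0.281 gf 62.0
96 t18.07 [530.2 -11.7  95.8] F [-0.2 -0.7 -0.3] gw 0.277 gf 62.0
92 t18.36 [530.2 -11.7  91.8] F [-0.2  0.4 -0.4] gw 0.278 gf 62.0
88 t18.64 [530.2 -11.7  87.8] F [ 0.1  0.2 -1.3] gw 0.282 gf 62.0
84 t18.93 [530.2 -11.7  83.8] F [ 0.6  0.4 -1. ] gw 0.277 gf 62.0
82 t19.18 [530.2 -11.8  81.9] F [-0.4  0.2 -1.5] gw 0.280 gf 62.0
80 t19.43 [530.  -11.9  79.8] F [-0.7 -0.5 -1.1] gw 0.278 gf 62.0
78 t19.68 [530.1 -12.   78.2] F [-3.2 -1.9  4.8] gw 0.282 gf 62.1
76 t19.93 [530.2 -12.1  77.2] F [-5.  -2.3 14.1] gw 0.281 gf 62.2
74 t20.18 [530.3 -12.2  76.4] F [-8.5 -3.3 25.1] gw 0.277 gf 62.4
72 t20.43 [530.4 -12.3  75.6] F [-13.4  -3.   35.8] gw 0.279 gf 62.6
```

```bash
python3 - <<'E'
from h import *
O=np.array([514.15,23.75,0]); T=O-EX*1.5-EY*39
robot.servo_line(list(T+[0,0,72]),feed=20); robot.hold(.4); st()
a=viewer.read_camera("top"); b=viewer.read_camera("scene")
for c in("top","scene"):
    m=mask("blank",c,[470,5,40])
    if m is not None: print(c,m.sum(),np.mean(np.argwhere(m),0))
    for n in("handle","blank","wedge"):
        for x in viewer.pinpoint(n,c)[:2]: 
            P=w(x["at"],c)-O; print(c,n,round(x["confidence"],2),np.round([P@EX,P@EY,P[2]],1))
o=np.hstack([cv2.resize(a[190:325,250:340],(400,600)),cv2.resize(b[190:310,245:325],(400,600))])
cv2.imwrite("pics/fin.png",o[:,:,::-1]); st()
E
```

```text
t21.07 [530.3 -12.3  75.5] F [-7.3 -1.7 30. ] gw 0.277 gf 62.7
top 786 [283.78371501 316.74554707]
top handle 0.82 [55.4 -1.6 93.9]
top blank 0.92 [ 35.5 225.1   4.3]
top blank 0.71 [-53.4   2.1  19.4]
top wedge 0.54 [ -98.8 -286.     2.8]
scene 558 [245.77777778 300.70430108]
scene handle 0.7 [48.2  1.4 98. ]
scene blank 0.84 [-54.1  -0.1  15.8]
scene blank 0.82 [ 38.7 224.3   1.2]
scene wedge 0.82 [-226.3 -122.3    0.5]
scene wedge 0.78 [ -96.7 -287.2    1.8]
 t21.57 [530.3 -12.3  75.5] F [-8.5 -1.  30.4] gw 0.281 gf 62.7
```

View pics/fin.png

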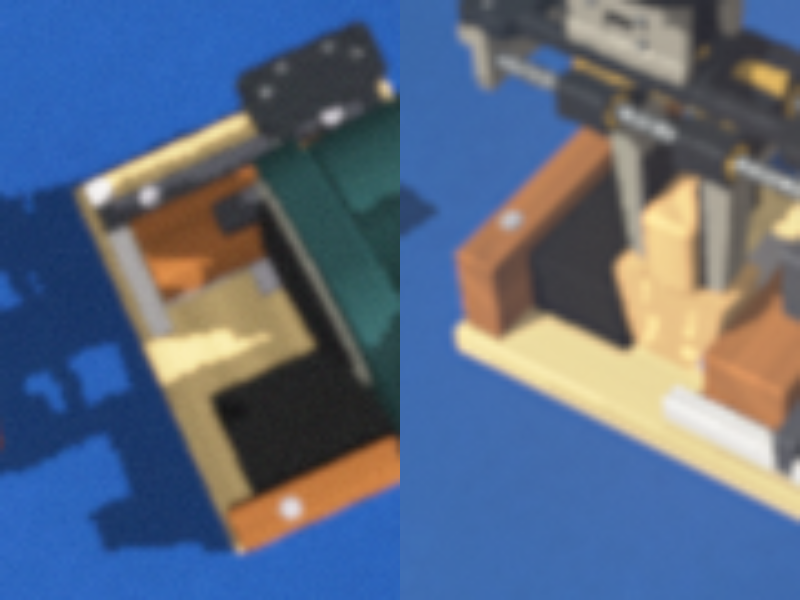

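The picture shows the blank flush on the fence at both ends, with no gap at its far end (240,490) or its near end (530,290). The wedge is upright and deep between blank and jaw, clear of the pad. The downward push is steady at 30 N and the wedge has stopped sinking at the expected depth.

```bash
python3 - <<'E'
from h import *
print(robot.job_done()); st()
E
```

```text
the job is handed in; nothing more can be done
None
the job is handed in; nothing more can be done
```

The job is handed in: the jaw is back at its stop, and the wedge is pressed in upright beside the pad with the gripper still holding it at about 30 N. In the last pictures the blank sat flush on the fence, but the hand-in did not report whether it passed.

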